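Refit the washer's water-filter cartridge and hold the cap at its vent position

ROBOT

A 6-joint arm with a two-finger parallel gripper is mounted at the origin on a cart in front of the work surface, level with it; the furniture and walls round the work are solid. World frame = base frame: x ahead of the robot, y to its left, z up, the work surface at z = 0. Lengths are in m, angles in rad, forces in N, time in s.
With the tool pointing down it reaches from about 0.3 to 0.875 m from the base axis. Payload 6.4 kg.
Tool frame: the origin (TCP) lies on the centre line of the jaws, within the pads' length; the fingertips stand 22 mm ahead of it and the grasp point (between the pads) lies 3 mm ahead of it; z points along the fingers, y is the line along which they close (so a half turn about z gives the same grasp; the last joint's range is limited). The gripper opens to 85 mm and grips with 20 to 120 N. Pads are 22 mm wide; open, the fingers measure 114 mm over their backs; the gripper's body (76 mm by 85 mm) begins 54 mm behind the grasp point. The pads swing forward as they close: fully open they stand 13 mm farther back than shut.
Start: joints at [-1.391, 0.181, 1.607, -0, 1.354, -0.206], TCP at [0.216, -0.533, 0.253] pointing down, gripper open.
Joint ranges: [-2.99, 2.99], [-0.89, 2.07], [0.3, 2.58], [-1.14, 4.28], [0, 2.63], [-3.12, 3.12]. Speed limits (rad/s): [2.57, 2.57, 3.01, 3.14, 3.14, 3.14].

INTERFACE

Orientations are given as a unit quaternion [w, x, y, z].
In Python, from bench import ctrl gives the robot as it stands. The module is installed in compiled form; this text tells all that it offers.
- The arm moves only by the tool servo_tool, never from a script. Its argument "commands" is a list of rows, each a list of 3 entries, a list of its own where there are three numbers: the shift along the tool's x, y, z in mm, then the turn about the tool's z in rad, then the finger opening in mm, from 0 to 85.4. In form: [[[dx, dy, dz], turn, jaw], ...]. A call has 1 to 20 rows; each row shifts and turns the commanded pose from where the row before left it, along the tool's axes as they then stand; what a row does not reach is not made up. A row lasts 1/8 s, in which the tool goes at most 62.5 mm and 10.7 degrees, less where a joint would pass 70% of its speed; a pose out of reach is approached as far as the arm can. A call with a gripper value outside its range is refused whole. The fingers move at their own pace and stop on an object; the grip force is fixed at half the most. Time passes only in rows, so rows that do not move let the fingers close. It gives the time, the measured TCP pose, the force, the opening and the grip force at its end, in the units of the state.
- ctrl.get_obs(): the state, without advancing time (a new reading comes with each control period).
- ctrl.camera(name): name is "scene" or "top"; returns a dict with "color" (420x560x3 uint8, red, green, blue), "z_map" (420x560 float32, m along the optical axis (not along the pixel's ray), 0 where there is no reading), "fx", "fy", "cx", "cy" (pixels), "k1" (the pictures are not rectified: a ray, as slopes to the right and down, at radius r is drawn at 1 + k1 r^2 times it, then the intrinsics apply), "R" (3x3) and "t" (3): a world point X has camera coordinates R X + t. Camera axes: x right, y down, z forward; pixel columns grow to the right and rows downward; lengths in m; the calibration is good to about 2 mm. A picture is of the moment at which its call begins.
- ctrl.hand_in(): hands the job in; it is judged then, once.
The state is a dict: "time_s": time; "q": joint angles; "dq": joint speeds; "joint_efforts": joint torques, N m; "eef_pos": TCP position; "eef_rot": TCP orientation; "wrist_force": force on the tool from outside, world axes, zero at the start; "torque": the same for the moment, N m; "opening": opening from 0.0 (shut) to 1.0 (fully open); "grasp_force": force on a finger pad.
Only numpy, scipy, OpenCV 4.12 (cv2) and the standard library are available. Lean on these libraries where they do the work, as an engineer would, in place of code of your own. Each camera call takes 0.05 s, during which the arm holds its last target. There are 200 camera calls.

TASK

Slide the wound filter cartridge straight up off its drying post and lower it, not drop it, into the filter bowl so that it stands on the bowl's floor, then fit the bayonet cap over it by its bar, lugs down through the two notches, until it sits fully down. Twist the cap clockwise (seen from above) to the vent position, halfway through its quarter turn (45 degrees from entry, at the twin ridges) and never on into the sprung catch, and finish still gripping the cap there: do not let go. Leave the other things on the worktop where they are.

Things in the scene. Friction and masses are not known exactly. Their poses are not given: they have to be found in the camera images.
- filter_bowl: Grey filter bowl fixed on a steel foot plate 112 (its x) x 84 x 8 mm. Origin: on its axis at the worktop, z up. Round well, inner diameter 44 mm, floor at z = 8, rim at z = 62 mm; neck radius 25 mm. Lower, a collar of radius 49 mm, top z = 45 mm, carries marks 3 mm high: a broad ridge at +x and -x (entry), twin thin ridges 45 degrees clockwise of each (vent), a pip 90 degrees clockwise (locked).
- bowl_rim (a point): Centre of the bowl's mouth, at the top of its outward flange (radius 31 mm, 6 mm thick, 62 mm above the worktop; axes as the bowl's). The flange has two notches 16 mm wide, at the bowl's +x and -x: the cap's lugs pass down through them.
- vent_mark (a point): Top of one pair of twin ridges on the collar, 43 mm from the bowl's axis, 45 degrees clockwise (from above) of the bowl's +x, 48 mm high; the other pair is across the axis.
- catch_ball (a point): One of two small sprung steel balls under the flange (the other across the axis), 70 degrees clockwise of the bowl's +x. A lug meets it from about 58 degrees and has passed it (click, locked) at about 85; solid stop at about 92. Before that the cap turns freely. Stops also block a counter-clockwise turn beyond about 7 degrees.
- cap: Loose white bayonet cap, 120 g, standing upright on the worktop, half-turn symmetric. Origin: centre of its underside, z up. Skirt outer diameter 75 mm, inner 67 mm, z = 0 to 17; dome diameter 60 mm, hollow, flat top at z = 46 mm. Two lugs inside its lower edge (9 mm wide, z = 0 to 5, reaching in to radius 27.5 mm) and pointer noses outside, at its +x and -x. Passes the notches within 6 degrees.
- cap_grip (a point): Grip point on the cap's bar, 68 mm above the cap's underside on its axis (axes as the cap's). The bar stands on the dome: 12 mm wide (y), 52 mm long (x, in line with the lugs), from 46 to 74 mm above the underside.
- cap_shoulder (a point): Centre of the cap's inner shoulder, 13 mm above its underside. It rests on the top of the bowl's flange when fully down: cap origin 49 mm above the bowl's (up to 2 mm of play up, 2.5 mm sideways). With the lugs standing on the flange instead, the origin is at 62 mm.
- cartridge: Loose off-white string-wound filter cartridge, a tube 36 mm outer diameter, 20 mm bore, 80 mm high, 90 g, standing on the post's base with the post through its bore. Origin: centre of its lower end, z along its axis. Same either way up. Standing in the bowl its top is 26 mm above the bowl's rim.
- post: Drying post fixed to the worktop: grey round base of diameter 80 mm, 10 mm high, with an upright steel rod of diameter 14 mm. Origin: centre of the base's underside, z up.
- post_tip (a point): top of the post's rod, 100 mm above the worktop (10 mm above the top of the cartridge when that stands on the base)
- tape_roll: bystander: tan tape roll lying flat, 92 x 90 x 48 mm, origin under its centre; leave alone
- stain_bar: bystander: green soap bar 52 x 77 x 26 mm, origin under its centre; leave alone
- tape_measure: bystander: round red tape measure 54 x 61 x 18 mm, origin under its centre; leave alone
- nail_brush: bystander: orange nail brush 30 x 85 x 23 mm, origin under its centre; leave alone
Not all that is in view belongs to the job. What is shaped like the post but turquoise is not meant.

How it is judged:
By the outcome, as a careful person would: the job done as asked, in the order asked, and still so for the second after the job is handed in, while the arm keeps its last pose, push and grip.
It also fails if it takes over 56 s, if anything falls off the work surface, if the arm or the gripper's body presses on something with over 40 N, if the wrist force passes 120 N, or if a joint passes its speed limit or range.

## Working session

There is one attempt and no reset: what is moved stays moved. The work goes in short steps, Python scripts to look and compute and a tool call to move; the robot and the scene stay as the last step left them, time stands still between calls to the robot, and variables do not carry over. Pictures are saved under pics/ and viewed, at most 10 in all, crops included, and the job is handed in when it is done.

Besides the shell and the picture viewer there is one more tool, called after "Call:" in YAML: its name, and indented under it one key for each argument. servo_tool: Moves the arm, as the interface text tells. Its arguments: {"type":"object","properties":{"commands":{"type":"array"}},"required":["commands"]}

```bash
mkdir -p pics
cat > h.py <<'E'
from bench import ctrl
import numpy as np, cv2
def cam(n):
    c=ctrl.camera(n); return c
def world(c):
    h,w=c["z_map"].shape
    K=np.array([[c["fx"],0,c["cx"]],[0,c["fy"],c["cy"]],[0,0,1.]])
    u,v=np.meshgrid(np.arange(w),np.arange(h))
    p=cv2.undistortPoints(np.stack([u,v],-1).reshape(-1,1,2).astype(float),K,np.array([c["k1"],0,0,0.])).reshape(h,w,2)
    z=c["z_map"]
    P=np.dstack([p[...,0]*z,p[...,1]*z,z])
    W=(P-c["t"])@c["R"]
    W[z==0]=np.nan
    return W,p
def ray(c,p,u,v,z):
    d=c["R"].T@np.array([*p[int(v),int(u)],1.]); o=-c["R"].T@c["t"]
    return o+d*(z-o[2])/d[2]
def save(c,f,crop=None,s=1):
    im=c["color"][...,::-1]
    if crop: x0,y0,x1,y1=crop; im=im[y0:y1,x0:x1]
    cv2.imwrite(f,cv2.resize(im,None,fx=s,fy=s,interpolation=cv2.INTER_CUBIC))
E
python3 - <<'E'
from h import *
for n in("scene","top"):
    c=cam(n); save(c,f"pics/{n}0.png",s=1.4); print(n,c["R"],c["t"],c["k1"],c["fx"]); np.save(n+".npy",c,allow_pickle=True)
o=ctrl.get_obs(); print(o)
E
```

```text
scene [[ 0.63561743 -0.77200118  0.00215785]
 [-0.33171426 -0.27563456 -0.90221463]
 [ 0.69710554  0.57274756 -0.43128193]] [-0.31952941  0.26684169  1.02143781] 0.006538856338252208 476.76557028626377
top [[ 2.72363522e-02 -9.99617797e-01  4.73711481e-03]
 [-9.82484010e-01 -2.76428260e-02 -1.84285223e-01]
 [ 1.84345736e-01  3.65117672e-04 -9.82861392e-01]] [-0.00230769  0.52519775  1.04780186] -0.0751234570067841 469.3994234680126
{'time_s': 0.1, 'q': array([-1.39132810e+00,  1.81481557e-01,  1.60787873e+00,  3.60256371e-06,
        1.35381301e+00, -2.06336160e-01]), 'dq': array([-0.00065979, -0.0015465 , -0.00293874, -0.00232555,  0.00109921,
       -0.00071203]), 'joint_efforts': array([-3.01841010e-05, -4.45878017e+01, -3.52239919e+01, -3.79780813e-04,
        4.11241053e-03, -1.56243368e-05]), 'eef_pos': array([ 0.21629051, -0.53228114,  0.25248004]), 'eef_rot': array([-7.90224778e-04,  9.81451763e-01,  1.91707622e-01,  1.23753860e-05]), 'wrist_force': array([-0.03892515, -0.32127233,  0.15324136]), 'torque': array([-0.04308798,  0.03546535,  0.01873106]), 'grasp_force': 0.0, 'opening': 0.9985346327008527}
```

View pics/scene0.png

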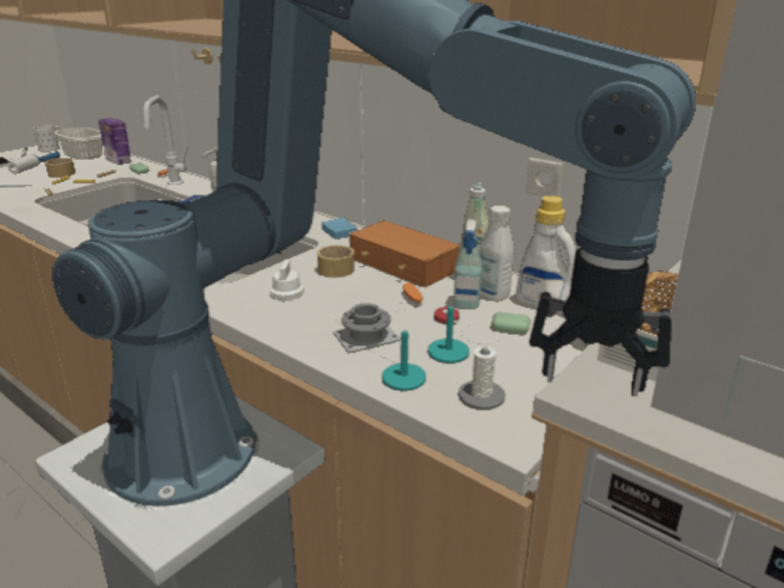

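View pics/top0.png

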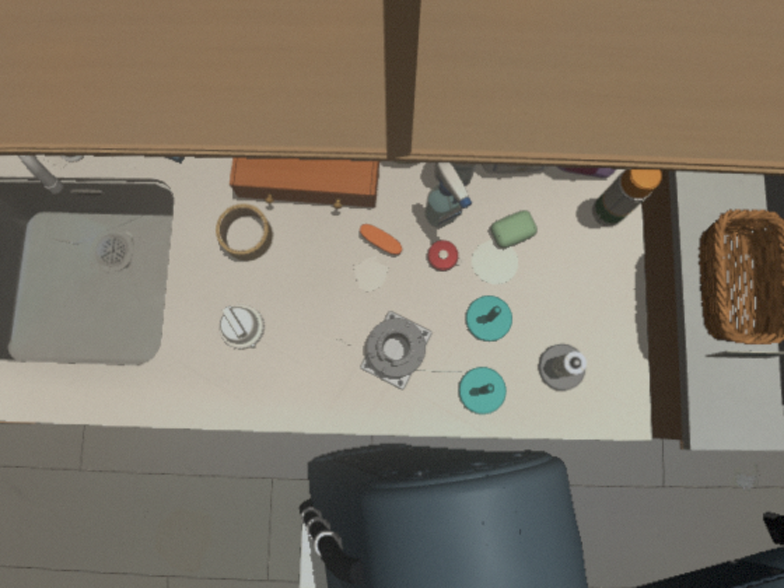

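The top view (shown at 1.4x) has these, with pixels in displayed coordinates:
- **Cartridge candidates:** the grey-based post at (563,366) carries the off-white cartridge. The turquoise decoys at (489,318) and (482,390) are bare, and the bottles are at (445,195) and (625,195). I choose (563,366).
- **Bowl:** (396,348).
- **Cap:** (240,326), with its bar running diagonally. The tan roll at (244,231) is a bystander.

Next I take close crops and measure.

Run:
```python
from h import *
c=np.load("top.npy",allow_pickle=True).item(); W,p=world(c)
im=c["color"][...,::-1]
def crop(cx,cy,r=32): return cv2.resize(im[cy-r:cy+r,cx-r:cx+r],(390,390),interpolation=cv2.INTER_CUBIC)
cv2.imwrite("pics/crops.png",np.hstack([crop(283,248),crop(171,233)]))
cv2.imwrite("pics/crop2.png",crop(404,262))
def stat(cx,cy,r,z0,z1):
    w=W[cy-r:cy+r,cx-r:cx+r].reshape(-1,3); w=w[(w[:,2]>z0)&(w[:,2]<z1)]
    if len(w)<5: return len(w)
    (x,y),R=cv2.minEnclosingCircle((w[:,:2]*1000).astype(np.float32))
    return len(w),w.mean(0).round(4),(round(x,1),round(y,1),round(R,1)),np.median(w[:,2])
print("cart top",stat(404,262,30,.08,.098),"tip",stat(404,262,30,.0965,.12))
print("post base",stat(404,262,36,.006,.014))
print("rim",stat(283,248,35,.056,.068)," collar",stat(283,248,40,.041,.05),"foot",stat(283,248,45,.005,.012))
print("bar",stat(171,233,30,.068,.08),"dome",stat(171,233,30,.042,.05),"skirt",stat(171,233,30,.013,.021))
print("table",np.nanmedian(W[200:300,200:260,2]))
# bar direction
w=W[203:263,141:201].reshape(-1,3);w=w[(w[:,2]>.068)&(w[:,2]<.08)]
print(cv2.minAreaRect((w[:,:2]*1000).astype(np.float32)))
# foot: 
w=W[200:296,235:330].reshape(-1,3);w=w[(w[:,2]>.004)&(w[:,2]<.03)]
print("foot",cv2.minAreaRect((w[:,:2]*1000).astype(np.float32)))
```

```text
cart top (190, array([ 0.4156, -0.2738,  0.0891]), (415.8, -274.1, 18.4), np.float64(0.0891484868847377)) tip (15, array([ 0.4147, -0.2743,  0.0994]), (415.0, -274.3, 5.4), np.float64(0.09910685107083815))
post base (512, array([ 0.4129, -0.267 ,  0.0095]), (439.1, -298.5, 76.9), np.float64(0.009346391618988283))
rim (264, array([0.4381, 0.0102, 0.0613]), (438.1, 10.6, 31.1), np.float64(0.06121385086156267))  collar (807, array([0.4379, 0.0109, 0.0445]), (438.4, 10.4, 49.1), np.float64(0.044371863269473844)) foot (506, array([0.4323, 0.0125, 0.0076]), (445.1, -14.8, 124.2), np.float64(0.007452656756041584))
bar (122, array([0.4698, 0.2761, 0.073 ]), (469.1, 276.4, 26.5), np.float64(0.07302782244510676)) dome (311, array([0.4695, 0.2751, 0.0451]), (470.0, 276.1, 29.4), np.float64(0.04500876510213949)) skirt (200, array([0.4622, 0.2655, 0.0165]), (469.3, 276.1, 40.6), np.float64(0.016414052216689012))
table -0.0009056184141753714
((469.4229736328125, 275.99169921875), (53.09271240234375, 12.62466049194336), 36.66756057739258)
foot ((446.2952880859375, 10.686637878417969), (227.74061584472656, 223.79490661621094), 0.6275452971458435)
```

View pics/crops.png

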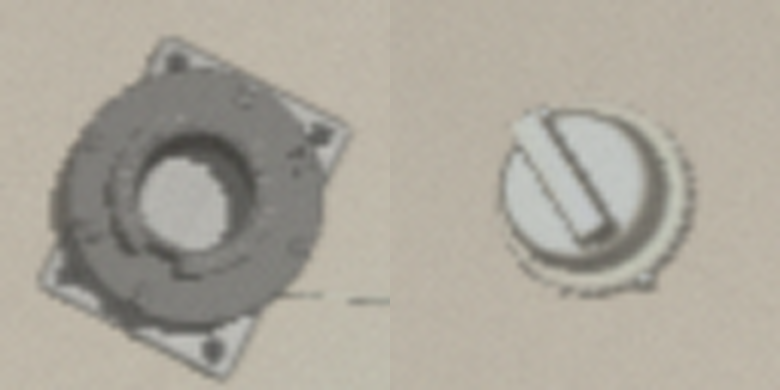

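View pics/crop2.png

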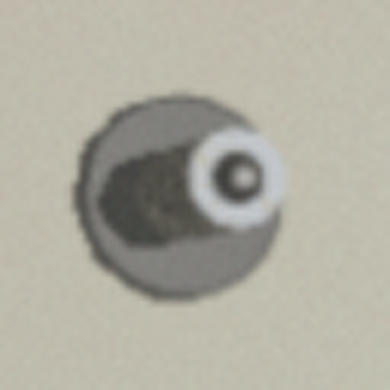

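The crops confirm the choice. The white ring around a steel tip on a grey base is the cartridge. The bowl's plate has its long axis at about -27°, with the broad ridge at crop (245,95) and the twin ridges at crop (300,155). The cap's bar is at about +37°. I'll refine the bowl's yaw and cross-check with the scene camera.

```bash
cat >> h.py <<'E'
def pose():
    o=ctrl.get_obs(); w,x,y,z=o["eef_rot"]; return o,o["eef_pos"]*1000,2*np.arctan2(y,x)
def go(tx,ty,tz):
    "tool-frame shift in mm from current pose to world target mm"
    o,P,th=pose(); d=np.array([tx,ty,tz])-P
    lx=d[0]*np.cos(th)+d[1]*np.sin(th); ly=d[0]*np.sin(th)-d[1]*np.cos(th)
    print("pos",P.round(1),"yaw",np.degrees(th).round(1),"shift tool",np.round([lx,ly,-d[2]],1),"F",o["wrist_force"].round(1),"open",round(o["opening"]*85.4,1),"grip",round(o["grasp_force"],1),"t",o["time_s"],"q6",o["q"][5].round(2))
E
python3 - <<'E'
from h import *
c=np.load("top.npy",allow_pickle=True).item(); W,p=world(c)
B=np.array([.4383,.0105])
d=np.linalg.norm(W[...,:2]-B,axis=2)
m=((W[...,2]>.0045)&(W[...,2]<.012)&(d<.075)&(d>.046)).astype(np.uint8)
w=W[m>0]; print("foot",len(w),cv2.minAreaRect((w[:,:2]*1000).astype(np.float32)))
m=(W[...,2]>.0457)&(W[...,2]<.052)&(d>.037)&(d<.049)
a=np.degrees(np.arctan2(W[m][:,1]-B[1],W[m][:,0]-B[0])); print("ridges",np.sort(a).round(0))
s=np.load("scene.npy",allow_pickle=True).item(); W,p=world(s)
def near(x,y,r,z0,z1):
    m=(np.hypot(W[...,0]-x,W[...,1]-y)<r)&(W[...,2]>z0)&(W[...,2]<z1); w=W[m]*1000
    if len(w)<5: return len(w)
    (X,Y),R=cv2.minEnclosingCircle(w[:,:2].astype(np.float32)); return len(w),round(X,1),round(Y,1),round(R,1),np.median(w[:,2]).round(1)
print("rim",near(.438,.0105,.037,.058,.067),"cart",near(.4155,-.274,.03,.085,.095),"bar",near(.469,.276,.03,.07,.08))
go(415.5,-274,200)
E
```

```text
foot 302 ((434.60528564453125, -3.5212936401367188), (111.88811492919922, 136.72377014160156), 64.63587188720703)
ridges [-177. -174. -173. -171. -171. -171. -170. -160. -159. -157. -154. -152.
 -151. -140. -139. -138. -138. -137. -135. -135. -133. -133. -131. -131.
 -131. -120. -118. -118. -117. -115. -115. -111. -111. -110. -107. -104.
 -101. -100.  -93.  -93.  -90.  -90.  -89.  -87.  -83.  -79.  -76.  -74.
  -74.  -72.  -71.  -70.  -68.  -66.  -65.  -62.  -61.  -61.  -55.  -45.
  -45.  -37.  -36.  -31.  -31.  -28.  -27.  -27.  -25.  -24.  -23.  -22.
  -20.  -15.  -12.  -10.   -9.   -7.   -6.    3.    9.    9.   10.   23.
   38.   50.   55.   60.   61.   62.   63.   64.   66.   67.   68.   69.
   77.   77.   81.   83.   86.   87.   87.   90.   96.  100.  104.  104.
  105.  106.  107.  113.  114.  114.  116.  122.  125.  125.  127.  131.
  136.  136.  139.  139.  141.  146.  151.  152.  153.  153.  154.  156.
  156.  157.  157.  159.  163.  172.  174.  174.  175.  176.]
rim (139, 440.0, 10.7, 35.3, np.float64(61.8)) cart (108, 417.8, -278.5, 20.2, np.float64(89.9)) bar (34, 469.4, 277.3, 26.7, np.float64(73.6))
pos [ 216.3 -532.3  252.5] yaw 22.1 shift tool [ 281.8 -164.3   52.5] F [-0.  -0.3  0.2] open 85.3 grip 0.0 t 0.1 q6 -0.21
```

Run:
```python
from h import *
c=np.load("top.npy",allow_pickle=True).item(); W,p=world(c)
K=np.array([[c["fx"],0,c["cx"]],[0,c["fy"],c["cy"]],[0,0,1.]])
Q=[]
for u,v in [(168,38),(350,130),(225,380),(40,282)]:
    q=cv2.undistortPoints(np.array([[[251+u*64/390,216+v*64/390]]]),K,np.array([c["k1"],0,0,0.]))[0,0]
    d=c["R"].T@np.array([*q,1]);o=-c["R"].T@c["t"];Q.append((o+d*(.008-o[2])/d[2])[:2]*1000)
Q=np.array(Q);print(Q.round(1),Q.mean(0))
for a,b in((2,1),(3,0)):
    d=Q[b]-Q[a];print(np.degrees(np.arctan2(d[1],d[0])),np.hypot(*d))
for a,b in((0,1),(3,2)):
    d=Q[b]-Q[a];print(np.degrees(np.arctan2(d[1],d[0]))+90,np.hypot(*d))
```

```text
[[503.6  21.5]
 [469.  -51.2]
 [369.9  -4.5]
 [405.9  68.7]] [437.08748791   8.63062454]
-25.266157870826508 109.53822199775888
-25.737985365534747 108.56921713393754
-25.502760171838617 80.57856904631015
-26.18413571715135 81.48239112654902
```

Call:
servo_tool:
  commands:
    - [[30,-18,0],0,85]
    - [[36,-21,0],0,85]
    - [[36,-21,0],0,85]
    - [[36,-21,6],0,85]
    - [[36,-21,12],0,85]
    - [[36,-21,12],0,85]
    - [[36,-21,12],0,85]
    - [[36,-20,10],0,85]
    - [[0,0,0],0,85]
    - [[0,0,0],0,85]

```text
time_s: 1.35
eef_pos: [0.4158, -0.2748, 0.2012]
eef_rot: [0.0, 0.981, 0.192, -0.0]
wrist_force: [-0.4, -1.3, 0.4]
opening: 0.999
grasp_force: 0.0
```

Call:
servo_tool:
  commands:
    - [[0,-1,25],0,85]
    - [[0,0,30],0,85]
    - [[0,0,30],0,85]
    - [[0,0,17],0,85]
    - [[0,0,10],0,85]
    - [[0,0,0],0,85]
    - [[0,0,0],0,85]

```text
time_s: 2.22
eef_pos: [0.4161, -0.2744, 0.0902]
eef_rot: [0.001, 0.981, 0.192, 0.0]
wrist_force: [-0.3, -0.0, 0.2]
opening: 0.993
grasp_force: 0.0
```

Run:
```python
from h import *
go(415.5,-274,89)
c=cam("scene"); save(c,"pics/pre.png",(270,200,430,320),4.5)
```

```text
pos [ 416.1 -274.4   90.2] yaw 22.1 shift tool [-0.4 -0.6  1.2] F [-0.3 -0.   0.2] open 84.8 grip 0.0 t 2.225 q6 0.36
```

View pics/pre.png

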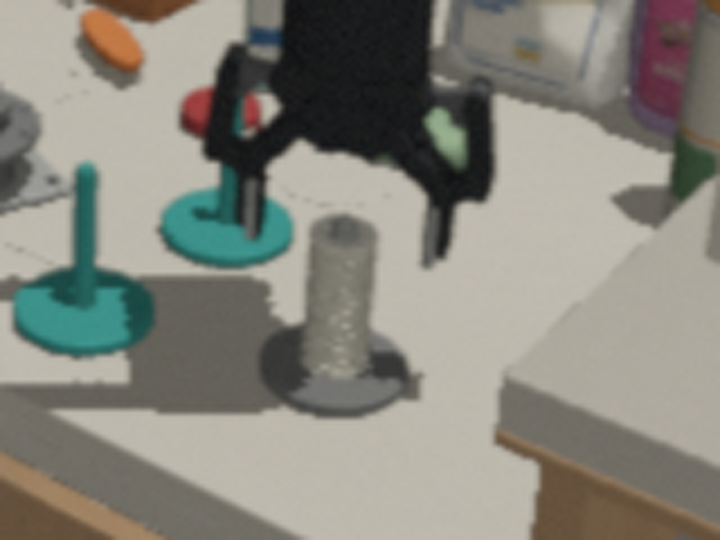

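The fingers straddle the cartridge at crop (345,225), with tips at about (250,235) and (430,265). They overlap its top by about 13 mm and swing lower as they close. Closing now.

Call:
servo_tool:
  commands:
    - [[0,0,0],0,60]
    - [[0,0,0],0,45]
    - [[0,0,0],0,28]
    - [[0,0,0],0,28]
    - [[0,0,0],0,28]
    - [[0,0,0],0,28]
    - [[0,0,0],0,28]
    - [[0,0,0],0,28]

```text
time_s: 3.28
eef_pos: [0.4159, -0.274, 0.0898]
eef_rot: [0.0, 0.981, 0.192, 0.0]
wrist_force: [0.2, 0.4, 5.8]
opening: 0.409
grasp_force: 59.7
```

Gripped (opening about 35 mm). I lift it straight up.

Call:
servo_tool:
  commands:
    - [[0,0,-5],0,28]
    - [[0,0,-12],0,28]
    - [[0,0,-18],0,28]
    - [[0,0,-20],0,28]
    - [[0,0,-20],0,28]
    - [[0,0,-20],0,28]
    - [[0,0,-20],0,28]
    - [[0,0,-15],0,28]
    - [[0,0,-5],0,28]
    - [[0,0,0],0,28]

```text
time_s: 4.53
eef_pos: [0.4155, -0.2737, 0.2243]
eef_rot: [0.0, 0.981, 0.192, 0.0]
wrist_force: [-0.1, 0.3, -1.3]
opening: 0.405
grasp_force: 59.8
```

Run:
```python
from h import *
go(438.3,10.5,224)
c=cam("scene"); save(c,"pics/lift.png",(230,130,430,280),3.6)
W,p=world(c)
```

```text
pos [ 415.5 -273.7  224.3] yaw 22.1 shift tool [ 128.1 -254.8    0.3] F [-0.1  0.3 -1.3] open 34.6 grip 59.8 t 4.525 q6 0.36
```

View pics/lift.png

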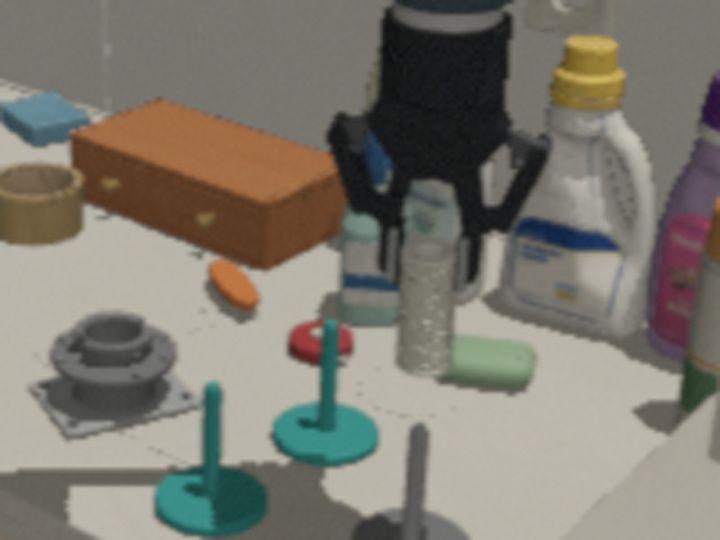

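The cartridge hangs upright, with its top at crop (428,248) and its bottom at (425,370), clear of the post tip at (420,430). I carry it over the bowl.

Call:
servo_tool:
  commands:
    - [[8,-15,0],0,28]
    - [[14,-28,0],0,28]
    - [[16,-32,0],0,28]
    - [[16,-32,0],0,28]
    - [[16,-32,0],0,28]
    - [[16,-32,0],0,28]
    - [[16,-32,0],0,28]
    - [[14,-28,0],0,28]
    - [[8,-16,0],0,28]
    - [[4,-8,0],0,28]
    - [[0,0,0],0,28]
    - [[0,0,0],0,28]

```text
time_s: 6.08
eef_pos: [0.4381, 0.0103, 0.2242]
eef_rot: [0.0, 0.981, 0.192, -0.0]
wrist_force: [0.7, 1.2, -1.4]
opening: 0.403
grasp_force: 59.9
```

Run:
```python
from h import *
go(438.3,10.5,224)
for n in("scene","top"):
    c=cam(n);W,p=world(c)
    o=-c["R"].T@c["t"]
    for a,b in((.144,.156),(.156,.17),(.17,.185),(.185,.2)):
        m=(np.hypot(W[...,0]-.438,W[...,1]-.0105)<.03)&(W[...,2]>a)&(W[...,2]<b)
        w=W[m]*1000
        if len(w)<8: continue
        # fit circle radius 18 
        from scipy.optimize import least_squares
        r=least_squares(lambda q:np.hypot(w[:,0]-q[0],w[:,1]-q[1])-18,[438,10.5] ,loss="soft_l1")
        print(n,a,len(w),r.x.round(1),w[:,2].min().round(1))
    m=(np.hypot(W[...,0]-.438,W[...,1]-.0105)<.036)&(W[...,2]>.058)&(W[...,2]<.067);w=W[m]*1000
    if len(w)>9: print("rim",n,len(w),[round(v,1) for v in cv2.minEnclosingCircle(w[:,:2].astype(np.float32))[0]])
```

```text
pos [438.1  10.3 224.2] yaw 22.1 shift tool [ 0.3 -0.1  0.2] F [ 0.7  1.2 -1.4] open 34.4 grip 59.9 t 6.075 q6 0.94
scene 0.144 49 [442.3   8.3] 144.8
scene 0.156 63 [441.8   8.5] 156.1
scene 0.17 70 [441.7   8.8] 170.0
scene 0.185 71 [442.1   9.3] 185.0
rim scene 138 [439.6, 10.3]
rim top 101 [431.4, 11.4]
```

Run:
```python
from h import *
from scipy.optimize import least_squares
def fit(w,R,ref=(438,10.5)): return least_squares(lambda q:np.hypot(w[:,0]-q[0],w[:,1]-q[1])-R,ref,loss="soft_l1").x.round(1)
s=np.load("scene.npy",allow_pickle=True).item();W,p=world(s)
d=np.hypot(W[...,0]-.438,W[...,1]-.0105)
for R,a,b in((31,.0565,.0605),(49,.03,.043),(49,.015,.03),(25,.048,.055)):
    m=(abs(d-R/1000)<.006)&(W[...,2]>a)&(W[...,2]<b);print(R,a,m.sum(),fit(W[m]*1000,R))
d=np.hypot(W[...,0]-.416,W[...,1]+.274)
for a in(.02,.05,.07):
    m=(abs(d-.018)<.007)&(W[...,2]>a)&(W[...,2]<a+.02);print("cart on post",a,m.sum(),fit(W[m]*1000,18,(416,-274)))
```

```text
31 0.0565 32 [439.8   9.6]
49 0.03 40 [441.5   9.9]
49 0.015 0 [438.   10.5]
25 0.048 55 [438.8   7.8]
cart on post 0.02 102 [ 419.4 -275.4]
cart on post 0.05 104 [ 419.3 -275.6]
cart on post 0.07 131 [ 419.3 -275.4]
```

The scene camera shows the same offset for the bowl and the cartridge, so they line up. Lowering.

Call:
servo_tool:
  commands:
    - [[0,0,10],0,28]
    - [[0,0,20],0,28]
    - [[0,0,20],0,28]
    - [[0,0,15],0,28]
    - [[0,0,10],0,28]
    - [[0,0,6],0,28]
    - [[0,0,6],0,28]
    - [[0,0,6],0,28]
    - [[0,0,0],0,28]

```text
time_s: 7.3
eef_pos: [0.438, 0.0107, 0.131]
eef_rot: [-0.0, 0.981, 0.192, -0.0]
wrist_force: [0.2, 0.2, -0.5]
opening: 0.405
grasp_force: 59.9
```

Call:
servo_tool:
  commands:
    - [[0,0,8],0,28]
    - [[0,0,10],0,28]
    - [[0,0,10],0,28]
    - [[0,0,7],0,28]
    - [[0,0,3],0,28]
    - [[0,0,0],0,28]

```text
time_s: 8.05
eef_pos: [0.4381, 0.0107, 0.0931]
eef_rot: [-0.0, 0.981, 0.192, -0.0]
wrist_force: [-1.3, -0.0, 0.5]
opening: 0.406
grasp_force: 59.9
```

Call:
servo_tool:
  commands:
    - [[0,0,2],0,28]
    - [[0,0,1.5],0,28]
    - [[0,0,1],0,28]
    - [[0,0,0],0,28]

```text
time_s: 8.55
eef_pos: [0.4382, 0.0107, 0.0888]
eef_rot: [-0.0, 0.981, 0.192, -0.0]
wrist_force: [0.2, -0.9, -0.3]
opening: 0.409
grasp_force: 59.9
```

Call:
servo_tool:
  commands:
    - [[0,0,0.5],0,28]
    - [[0,0,0.5],0,28]
    - [[0,0,0.5],0,28]
    - [[0,0,0],0,28]

```text
time_s: 9.05
eef_pos: [0.4386, 0.0106, 0.0878]
eef_rot: [0.0, 0.981, 0.192, 0.0]
wrist_force: [-0.4, 0.2, 5.0]
opening: 0.404
grasp_force: 60.4
```

It's standing on the floor (5 N contact). I release it and rise.

Call:
servo_tool:
  commands:
    - [[0,0,0],0,40]
    - [[0,0,0],0,50]
    - [[0,0,0],0,60]
    - [[0,0,0],0,60]
    - [[0,0,-5],0,60]
    - [[0,0,-15],0,60]
    - [[0,0,-25],0,60]
    - [[0,0,-30],0,60]
    - [[0,0,-20],0,60]
    - [[0,0,-10],0,60]
    - [[0,0,0],0,60]

```text
time_s: 10.42
eef_pos: [0.4387, 0.0105, 0.1932]
eef_rot: [0.0, 0.981, 0.192, 0.001]
wrist_force: [0.8, -0.0, 0.2]
opening: 0.698
grasp_force: 0.0
```

Run:
```python
from h import *
c=cam("top");W,p=world(c);print(np.degrees(pose()[2]))
m=(np.hypot(W[...,0]-.438,W[...,1]-.0105)<.025)&(W[...,2]>.075)&(W[...,2]<.1);print("cart",m.sum(),np.median(W[m],0) if m.any() else 0)
c=cam("scene");W,p=world(c)
m=(np.hypot(W[...,0]-.44,W[...,1]-.0105)<.03)&(W[...,2]>.075)&(W[...,2]<.1);print("scene cart",m.sum(),np.median(W[m],0),np.percentile(W[m][:,2],[2,98]))
go(469.4,276,192)
```

```text
22.105479038366774
cart 0 0
scene cart 122 [0.43795774 0.00370793 0.08577661] [0.07564444 0.08954706]
pos [437.8  10.8 191.7] yaw 22.1 shift tool [ 129.1 -233.8   -0.3] F [ 0.5 -0.2 -1.4] open 60.2 grip 0.0 t 10.525 q6 0.94
```

Call:
servo_tool:
  commands:
    - [[10,-18,0],0,60]
    - [[17,-30,0],0,60]
    - [[20,-36,0],0,60]
    - [[20,-36,0],0,60]
    - [[20,-37,0],0,60]
    - [[20,-36,0],0,60]
    - [[13,-24,0],0,60]
    - [[7,-13,0],0,60]
    - [[2,-4,0],-0.13,60]
    - [[0,0,0],-0.125,60]
    - [[0,0,0],0,60]

```text
time_s: 11.9
eef_pos: [0.4694, 0.2755, 0.1916]
eef_rot: [0.0, 0.949, 0.314, -0.001]
wrist_force: [0.2, -0.1, -0.1]
opening: 0.7
grasp_force: 0.0
```

Run:
```python
from h import *
go(469.4,276,71)
```

```text
pos [469.4 275.5 191.6] yaw 36.6 shift tool [  0.3  -0.4 120.6] F [ 0.2 -0.1 -0.1] open 59.8 grip 0.0 t 11.9 q6 1.24
```

Call:
servo_tool:
  commands:
    - [[0,0,15],0,40]
    - [[0,0,30],0,34]
    - [[0,0,30],0,34]
    - [[0,0,22],0,34]
    - [[0,0,12],0,34]
    - [[0,0,6],0,34]
    - [[0,0,2],0,34]
    - [[0,0,0],0,34]

```text
time_s: 12.9
eef_pos: [0.4701, 0.2762, 0.0759]
eef_rot: [-0.0, 0.949, 0.315, 0.001]
wrist_force: [-0.0, 0.0, 0.5]
opening: 0.395
grasp_force: 0.0
```

Call:
servo_tool:
  commands:
    - [[0,0,0],0,20]
    - [[0,0,0],0,8]
    - [[0,0,0],0,4]
    - [[0,0,0],0,4]
    - [[0,0,0],0,4]
    - [[0,0,0],0,4]

```text
time_s: 13.65
eef_pos: [0.4702, 0.2762, 0.0761]
eef_rot: [-0.0, 0.949, 0.315, 0.001]
wrist_force: [-1.2, -0.3, 5.6]
opening: 0.125
grasp_force: 60.0
```

Run:
```python
from h import *
go(469.4,276,74)
c=cam("scene"); save(c,"pics/cap.png",(130,120,330,270),3.6)
```

```text
pos [470.2 276.2  76.1] yaw 36.7 shift tool [-0.8 -0.3  2.1] F [-1.2 -0.3  5.6] open 10.7 grip 60.0 t 13.65 q6 1.24
```

View pics/cap.png

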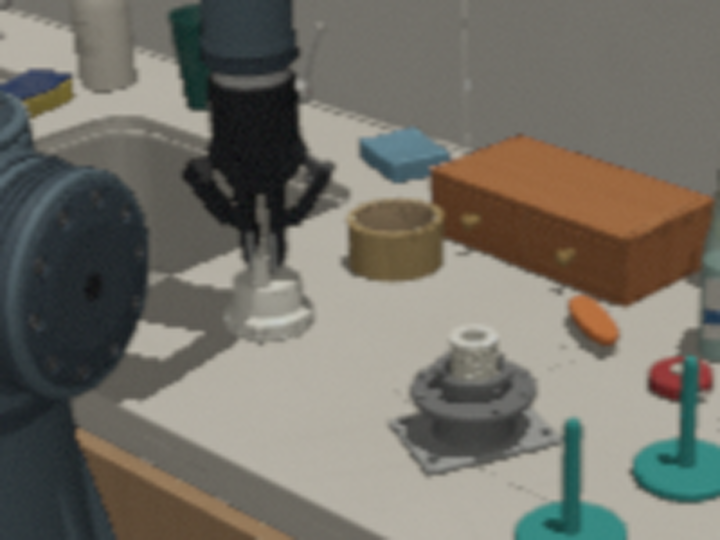

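The cap is gripped by its bar at crop (262,265), and the cartridge stands in the bowl at (475,345). I lift the cap and carry it over.

Call:
servo_tool:
  commands:
    - [[0,0,-5],0,4]
    - [[0,0,-15],0,4]
    - [[0,0,-25],0,4]
    - [[0,0,-30],0,4]
    - [[0,0,-25],0,4]
    - [[0,0,-15],0,4]
    - [[0,0,-5],0,4]
    - [[0,0,0],0,4]

```text
time_s: 14.7
eef_pos: [0.4694, 0.2759, 0.195]
eef_rot: [-0.0, 0.949, 0.315, -0.0]
wrist_force: [-0.9, 0.7, -1.9]
opening: 0.121
grasp_force: 59.1
```

Run:
```python
from h import *
go(439,10.2,196)
```

```text
pos [469.4 275.9 195. ] yaw 36.7 shift tool [-183.2  194.8   -1. ] F [-0.9  0.7 -1.9] open 10.3 grip 59.1 t 14.7 q6 1.24
```

Call:
servo_tool:
  commands:
    - [[-8,8,0],0,4]
    - [[-17,18,0],0,4]
    - [[-24,25,0],0,4]
    - [[-26,28,0],0,4]
    - [[-26,28,0],0,4]
    - [[-26,28,0],0,4]
    - [[-25,27,0],0,4]
    - [[-18,19,0],0,4]
    - [[-9,10,0],0,4]
    - [[-4,4,0],0,4]
    - [[0,0,0],0.1,4]
    - [[0,0,0],0.17,4]
    - [[0,0,0],0.17,4]
    - [[0,0,0],0.17,4]
    - [[0,0,0],0.17,4]
    - [[0,0,0],0.17,4]
    - [[0,0,0],0.14,4]
    - [[0,0,0],0,4]
    - [[0,0,0],0,4]

```text
time_s: 17.08
eef_pos: [0.4395, 0.0107, 0.1952]
eef_rot: [-0.0, 0.975, -0.221, -0.0]
wrist_force: [0.4, 0.6, -1.0]
opening: 0.124
grasp_force: 59.0
```

Run:
```python
from h import *
go(439,10.2,140)
c=cam("scene"); save(c,"pics/over.png",(200,120,330,260),4.2)
W,p=world(c)
from scipy.optimize import least_squares
w=W[(np.hypot(W[...,0]-.44,W[...,1]-.01)<.043)&(np.hypot(W[...,0]-.44,W[...,1]-.01)>.033)&(W[...,2]>.122)&(W[...,2]<.134)]*1000
print(len(w),least_squares(lambda q:np.hypot(w[:,0]-q[0],w[:,1]-q[1])-37.5,(438,10),loss="soft_l1").x)
c=cam("top"); W,p=world(c)
```

```text
pos [439.5  10.7 195.2] yaw -25.5 shift tool [-0.2  0.6 55.2] F [ 0.4  0.6 -1. ] open 10.6 grip 59.0 t 17.075 q6 1.77
117 [442.54288653   8.24054033]
```

View pics/over.png

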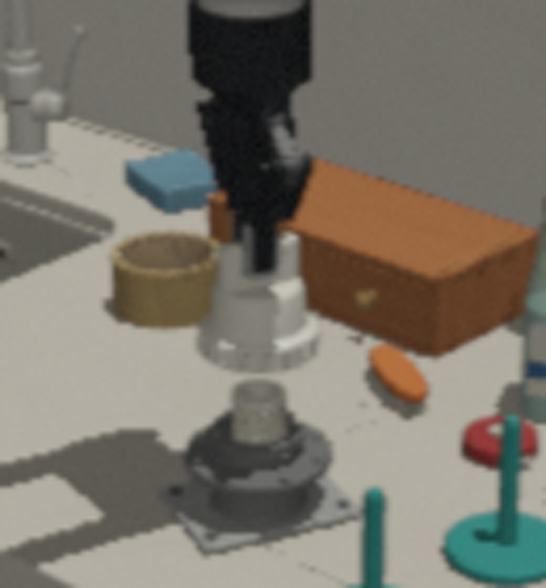

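The cap hangs level above the cartridge: cap at crop (260,345), cartridge top at (260,385). The fit puts it on the bowl's axis, with the yaw aligned. Lowering.

Call:
servo_tool:
  commands:
    - [[0,0.5,8],0,4]
    - [[0,0,14],0,4]
    - [[0,0,14],0,4]
    - [[0,0,10],0,4]
    - [[0,0,6],0,4]
    - [[0,0,3],0,4]
    - [[0,0,0],0,4]

```text
time_s: 18.05
eef_pos: [0.4394, 0.0098, 0.1403]
eef_rot: [-0.0, 0.975, -0.223, 0.0]
wrist_force: [-0.1, -0.2, -1.1]
opening: 0.124
grasp_force: 59.0
```

Call:
servo_tool:
  commands:
    - [[0,0,1.5],0,4]
    - [[0,0,1.5],0,4]
    - [[0,0,1.5],0,4]
    - [[0,0,1],0,4]
    - [[0,0,0],0,4]

```text
time_s: 18.68
eef_pos: [0.4393, 0.0099, 0.1347]
eef_rot: [-0.0, 0.975, -0.223, -0.0]
wrist_force: [-1.1, 0.1, -1.2]
opening: 0.126
grasp_force: 59.0
```

Below 138 mm with no contact force, so the lugs are in the notches. Continuing down.

Call:
servo_tool:
  commands:
    - [[0,0,1.5],0,4]
    - [[0,0,1.5],0,4]
    - [[0,0,1.5],0,4]
    - [[0,0,1.5],0,4]
    - [[0,0,1],0,4]
    - [[0,0,1],0,4]
    - [[0,0,0],0,4]

```text
time_s: 19.55
eef_pos: [0.4393, 0.0099, 0.1267]
eef_rot: [-0.0, 0.975, -0.223, -0.0]
wrist_force: [0.4, 0.8, -1.3]
opening: 0.123
grasp_force: 59.0
```

Call:
servo_tool:
  commands:
    - [[0,0,0.5],0,4]
    - [[0,0,0.5],0,4]
    - [[0,0,0.5],0,4]
    - [[0,0,0],0,4]

```text
time_s: 20.05
eef_pos: [0.4393, 0.0099, 0.1253]
eef_rot: [-0.0, 0.975, -0.223, -0.0]
wrist_force: [-0.2, -0.2, -0.8]
opening: 0.124
grasp_force: 59.0
```

Call:
servo_tool:
  commands:
    - [[0,0,0.5],0,4]
    - [[0,0,0.5],0,4]
    - [[0,0,0],0,4]

```text
time_s: 20.42
eef_pos: [0.4394, 0.0099, 0.125]
eef_rot: [0.0, 0.975, -0.223, -0.0]
wrist_force: [-4.3, 0.7, 8.5]
opening: 0.129
grasp_force: 60.5
```

Fully seated (origin at 49 mm, 8.5 N). I ease off slightly and twist clockwise.

Call:
servo_tool:
  commands:
    - [[0,0,-0.6],0,4]
    - [[0,0,0],0.05,4]
    - [[0,0,0],0.08,4]
    - [[0,0,0],0.08,4]
    - [[0,0,0],0.08,4]
    - [[0,0,0],0.08,4]
    - [[0,0,0],0,4]

```text
time_s: 21.3
eef_pos: [0.4395, 0.0099, 0.125]
eef_rot: [-0.0, 0.917, -0.398, 0.0]
wrist_force: [-0.7, 0.2, 1.5]
opening: 0.123
grasp_force: 59.6
```

Call:
servo_tool:
  commands:
    - [[0,0,0],0.08,4]
    - [[0,0,0],0.08,4]
    - [[0,0,0],0.08,4]
    - [[0,0,0],0.08,4]
    - [[0,0,0],0.06,4]
    - [[0,0,0],0.03,4]
    - [[0,0,0],0,4]
    - [[0,0,0],0,4]

```text
time_s: 22.3
eef_pos: [0.4396, 0.01, 0.1251]
eef_rot: [-0.0, 0.817, -0.576, 0.0]
wrist_force: [-0.0, 3.1, 3.2]
opening: 0.127
grasp_force: 59.8
```

Run:
```python
from h import *
go(438.5,10.5,125); print(pose()[0]["torque"])
s=cam("scene");c=cam("top")
a=cv2.resize(s["color"][205:260,235:300],(400,338),interpolation=cv2.INTER_CUBIC);b=cv2.resize(c["color"][213:283,243:326],(400,338),interpolation=cv2.INTER_CUBIC)
cv2.imwrite("pics/fin.png",np.hstack([a,b])[...,::-1])
W,p=world(s)
d=np.hypot(W[...,0]-.442,W[...,1]-.0085)
for lo,hi,r in((.085,.1,.03),(.06,.07,.04)):
    w=W[(d<r)&(W[...,2]>lo)&(W[...,2]<hi)]; print(len(w),np.percentile(w[:,2],[50,90]).round(4))
# cap noses: points beyond skirt radius
m=(d>.0385)&(d<.048)&(W[...,2]>.050)&(W[...,2]<.068);w=W[m];print(np.sort(np.degrees(np.arctan2(w[:,1]-.0085,w[:,0]-.442))).round(0))
```

```text
pos [439.6  10.  125.1] yaw -70.4 shift tool [-0.8  0.8  0.1] F [-0.   3.1  3.2] open 10.8 grip 59.8 t 22.3 q6 2.55
[ 0.54297405  0.09920166 -0.0127398 ]
128 [0.0952 0.0982]
120 [0.067  0.0691]
[-179. -175. -175. -175. -166. -164. -164. -161. -160. -157. -157. -156.
 -153. -153. -152. -151. -149. -149. -149. -148. -145. -145. -145. -145.
 -141. -137. -137. -137. -137. -134. -134. -134. -133. -130. -130. -130.
 -129. -126. -126. -125. -125. -123. -122. -121. -119. -118. -117. -117.
 -115. -115. -113. -113. -112. -110. -109. -109. -109. -109. -108. -106.
 -106. -106. -103. -100.  -99.  -95.  -94.  -94.  -93.  -92.  -89.  -87.
  -86.  -82.  -81.  -81.  -81.  -79.  -79.  -78.  -77.  -77.  -75.  -75.
  -73.  -73.  -72.  -71.  -47.  -41.  110.  111.  113.  123.  174.  180.]
```

View pics/fin.png

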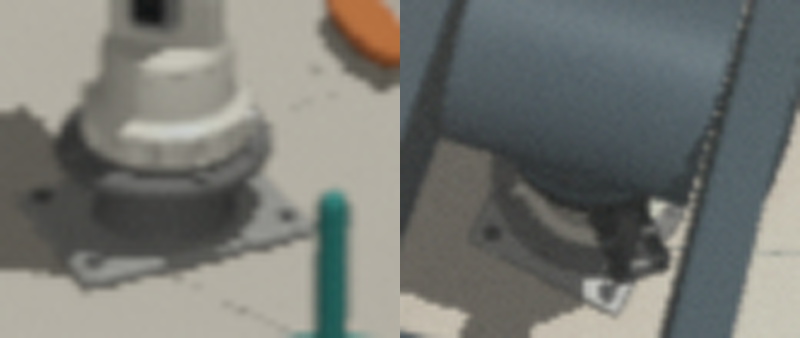

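The cap's skirt sits level just above the collar (left crop, about (175,150)). The tool has turned about 45° from entry, the catch is not reached, and the grip is firm. Handing in.

```bash
python3 -c "
from h import *
print(ctrl.hand_in())"
```

```text
the job is handed in; nothing more can be done
None
```

I handed the job in at about 22 s: the cartridge stands on the bowl's floor, and the cap is fully down, turned about 45° clockwise to the vent position and still gripped there. No verdict came back.

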